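# Peel the stuck cover off a nested tray stack and present it over the inspection plate

### The arm

A 6-joint arm with a two-finger parallel gripper is mounted at the origin on the work surface. World frame = base frame: x ahead of the robot, y to its left, z up, the work surface at z = 0. Lengths are in m, angles in rad, forces in N, time in s.
With the tool pointing down it reaches from about 0.25 to 0.725 m from the base axis. Payload 4 kg.
Tool frame: the origin (TCP) lies at the very end of the fingers, on their centre line; the grasp point (between the pads) lies 19 mm behind it; x points along the fingers, z is the direction in which the jaws open and shut, and the axes are right-handed (so a half turn about x gives the same grasp; the last joint's range is limited). The gripper opens to 85 mm and grips with 20 to 120 N. Pads are 22 mm wide; open, the fingers measure 114 mm over their backs; the gripper's body (76 mm by 85 mm) begins 54 mm behind the grasp point. The pads swing forward as they close: fully open they stand 13 mm farther back than shut.
Start: joints at [1.136, 0.241, 0.005, 1.335, 0, 1.571], TCP at [0.211, 0.453, 0.211] pointing down, gripper open.
Joint ranges: [-2.72, 2.72], [-1.05, 1.87], [-1.09, 1.28], [-1.99, 2.15], [-1.42, 1.44], [-3.14, 3.14]. Speed limits (rad/s): [2.79, 2.79, 3.14, 3.14, 3.14, 3.14].

### API

Orientations are given as a unit quaternion [x, y, z, w].
In Python, from workcell import bot gives the robot as it stands.
- The arm moves only by the tool apply_moves, never from a script. Its argument "targets" is one flat list of numbers, 7 for each row, row after row: the shift along the tool's x, y, z in units of 25 cm (1.0 is 25 cm), then the turn, a rotation vector about the tool's x, y, z in units of 0.5 rad (1.0 is 0.5 rad), then the opening, from 0 (shut) to 1 (fully open). In form: [tx, ty, tz, wx, wy, wz, claw, tx, ty, tz, wx, wy, wz, claw, ...]. A call has 1 to 12 rows; each row is the pose to reach, as a shift and turn from the pose commanded when the call began, along the tool's axes at that moment; what a row does not reach only later rows make up. A row lasts 1/12 s, in which the tool goes at most 41.7 mm and 7.16 degrees, less where a joint would pass 70% of its speed; a pose out of reach is approached as far as the arm can. A call with a number of a shift or a turn outside -1 to 1 is refused whole. A call with a gripper value outside its range is refused whole. The fingers move at their own pace and stop on an object; the grip force is fixed at half the most. Time passes only in rows, so rows that repeat a pose let the fingers close. It gives the time, the measured TCP pose, the force and the opening at its end, in the units of the state.
- bot.get_obs(): the state, without advancing time (a new reading comes with each control period).
- bot.camera(name): name is "scene" or "top" or "wrist"; returns (picture, depth): 420x560x3 uint8, red, green, blue; 420x560 float32, m along the optical axis (not along the pixel's ray), 0 where there is no reading.
- bot.camera_params(name): a dict with "fx", "fy", "cx", "cy" (pixels), "T" (4x4, takes a point from camera to world coordinates); the wrist camera has in their place "tool_from_camera" (4x4, takes a point from camera to tool coordinates, whose origin is the TCP and whose axes are the tool frame's). Camera axes: x right, y up, looking along -z (the intrinsics and any distortion apply to the point x, -y, -z); pixel columns grow to the right and rows downward; lengths in m; the calibration is good to about 2 mm. The wrist camera is an equidistant fisheye: a pixel r from the principal point sees the ray r / f radians off the axis. A picture is of the moment at which its call begins: read the wrist's pose just before it. camera_params takes no time and is no camera call.
- bot.job_done(): hands the job in, once; it reports no verdict.
The state is a dict: "clock": time; "joint_pos": joint angles; "joint_vel": joint speeds; "tau": joint torques, N m; "eef_pos": TCP position; "tool_rot": TCP orientation; "ft_force": force on the tool from outside, world axes, zero at the start; "ft_torque": the same for the moment, N m; "grip_width": finger opening in m.
Only numpy, scipy, OpenCV 4.12 (cv2) and the standard library are available. Lean on these libraries where they do the work, as an engineer would, in place of code of your own. Each camera call takes 0.05 s, during which the arm holds its last target.

### The job

Pull the red keeper cap all the way out so that it frees the edge of the blue cover, then take the cover by its yellow ear and peel it off the clinging tray stack: raise the ear corner well up first while the opposite corner still rests on the stack, then lift the cover clear. Carry it over to the pale inspection plate and finish while still holding it there, level and still in the air, centred above the plate at about a hand's height. Leave the flask, the wash bottle and the stack of dishes alone.

Things in the scene. Friction and masses are not known exactly. Their poses are not given: they have to be found in the camera images.
- stand: dark steel stand (170 x 150 x 12 mm) fixed to the bench, carrying a pile of white nested trays (130 mm along the stand's x, 110 mm along its y) whose top rim lies 60 mm above the bench; it does not move. Four black rubber pads, 20 x 8 mm, stand at its long edges near the corners, up to 66 mm. Origin: on the bench under the pile's centre; z up
- cover_center (a point): centre of the flange (130 x 110 x 4 mm) of the blue formed cover on the pile, about 80 g, 62 mm above the bench while seated. Cover's axes: z up, parallel to the stand's at the start. Its middle dips 8 mm into the top tray, 6 mm clear of the rim. It clings at its corners: four sprung black rubber pads grip its long edges, a few newtons each, and let go once the edge is 6 mm up, so it peels best when tilted about the far corner
- cover_ear (a point): centre of the rigid yellow ear standing on the cover's (-x, +y) corner, (-53, +43, +20) mm from cover_center in the cover's axes: a slab 10 mm thick, 26 long, 36 tall, 64 to 100 mm above the bench while seated. Its long side runs along the cover's (+x, -y) diagonal at 45 degrees; pinch its 10 mm along (+x, +y). It is clear all round above the flange
- cover_far (a point): corner of the cover opposite the ear, on the flange's underside, at (+63, -53, -2) mm from cover_center; 60 mm above the bench while seated
- keeper_knob (a point): centre of the upright square knob (18 x 18 mm, 32 mm tall, 74 to 106 mm above the bench) of the red keeper cap, at the middle of the pile's -y side, 70 mm from the pile's centre when shut. The cap's lip hangs 8 mm over the cover's edge, 4 mm above it. Axes parallel to the stand's
- keeper (a joint): travel of the keeper cap (m): 0 shut over the cover's edge, 0.03 fully pulled out; it slides level along the stand's -y direction, away from the pile, and stays where it is left. A friction detent holds it: about 5 N to move
- plate_top (a point): centre of the top of the pale lit inspection plate in a grey frame (170 x 150 x 13 mm) fixed to the bench; the point lies 13 mm above the bench; z up
- flask: bystander: amber conical flask, 76 mm wide at the foot, 112 mm tall, loose; origin under its centre
- wash_bottle: bystander: white wash bottle with blue cap and a thin spout, 58 mm wide, 160 mm tall, loose; origin under its centre
- dishes: bystander: stack of round dishes, 92 mm wide, 60 mm tall, loose; origin under its centre
Mind the look-alikes: they are no part of the job. Of the things like the part that bears cover_center, leave any that is brown; of the rest the larger one is meant. Of the things that look like the part that bears plate_top, take the one that is nearest to the robot's base at the start.

How it is judged:
By the outcome, as a careful person would: the job done as asked, in the order asked, and still so for the second after the job is handed in, while the arm keeps its last pose, push and grip.
It also fails if it takes over 61 s, if anything falls off the work surface, if the arm or the gripper's body presses on something with over 40 N, if the wrist force passes 120 N, or if a joint passes its speed limit or range.

## Working session

There is one attempt and no reset: what is moved stays moved. The work goes in short steps, Python scripts to look and compute and a tool call to move; the robot and the scene stay as the last step left them, time stands still between calls to the robot, and variables do not carry over. Pictures are saved under pics/ and viewed, and the job is handed in when it is done.

Besides the shell and the picture viewer there is one more tool, called after "Emit:" as name(argument=value, ...) on one line, values as JSON. apply_moves: Moves the arm, as the interface text tells. Its arguments: {"type":"object","properties":{"targets":{"type":"array"}},"required":["targets"]}

```bash
ls; mkdir -p pics
cat > h.py <<'E'
import numpy as np, cv2
from workcell import bot
def snap(n,f):
    p,d=bot.camera(n); cv2.imwrite('pics/'+f+'.png',p[:,:,::-1]); np.savez('pics/'+f+'.npz',p=p,d=d); return p,d
def pt(P,d,u,v):
    z=d[int(v),int(u)]; c=np.array([(u-P['cx'])/P['fx']*z,-(v-P['cy'])/P['fy']*z,-z,1]); return (P['T']@c)[:3]
def plane(P,u,v,h):
    c=np.array([(u-P['cx'])/P['fx'],-(v-P['cy'])/P['fy'],-1]); r=P['T'][:3,:3]@c; o=P['T'][:3,3]; return o+r*(h-o[2])/r[2]
E
python3 - <<'E'
from h import *
o=bot.get_obs(); print({k:np.round(v,3) for k,v in o.items()})
for n in ('scene','top'):
    snap(n,n+'0'); print(bot.camera_params(n))
snap('wrist','wrist0');print(bot.camera_params('wrist'))
E
```

```text
pics
{'clock': np.float64(0.0), 'joint_pos': array([ 1.136,  0.241,  0.004,  1.335, -0.   ,  1.571]), 'joint_vel': array([-0.001, -0.   , -0.   ,  0.   , -0.001,  0.001]), 'tau': array([ 0.0000e+00, -3.7232e+01,  2.5241e+01,  1.7000e-02, -0.0000e+00,
        0.0000e+00]), 'eef_pos': array([0.21 , 0.453, 0.21 ]), 'tool_rot': array([-0.381,  0.597,  0.38 ,  0.595]), 'ft_force': array([-0.437, -0.618, -0.689]), 'ft_torque': array([-0.001, -0.025, -0.024]), 'grip_width': np.float64(0.085)}
{'fx': 439.74498570515334, 'fy': 439.74498570515334, 'cx': 277.52913721102925, 'cy': 209.92073295709815, 'T': array([[ 0.34609161, -0.55687854,  0.75505423,  1.72276782],
       [ 0.93808588,  0.21799314, -0.26920973, -0.29030154],
       [-0.01467952,  0.80147694,  0.59784549,  0.99561743],
       [ 0.        ,  0.        ,  0.        ,  1.        ]])}
{'fx': 526.2781311081916, 'fy': 526.2781311081916, 'cx': 290.4068248125566, 'cy': 206.12754221024875, 'T': array([[-0.08902668,  0.97383288, -0.20910232,  0.16170024],
       [-0.99602555, -0.08761427,  0.01602657,  0.14242658],
       [-0.00271314,  0.20969804,  0.97776243,  2.02889837],
       [ 0.        ,  0.        ,  0.        ,  1.        ]])}
{'fx': 325.19226210127806, 'fy': 325.19226210127806, 'cx': 277.76988786124735, 'cy': 211.8538429819693, 'tool_from_camera': array([[-9.65598620e-04,  3.15333995e-01, -9.48980263e-01,
        -1.63237934e-01],
       [-4.24720885e-04,  9.48980490e-01,  3.15334503e-01,
         8.04172335e-02],
       [ 9.99999444e-01,  7.07538298e-04, -7.82405318e-04,
         5.59528348e-05],
       [ 0.00000000e+00,  0.00000000e+00,  0.00000000e+00,
         1.00000000e+00]])}
```

View pics/scene0.png

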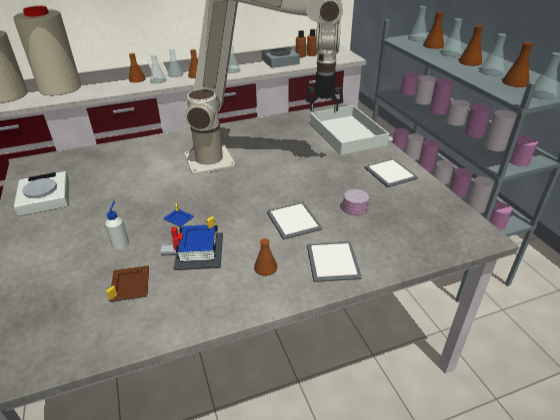

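View pics/top0.png

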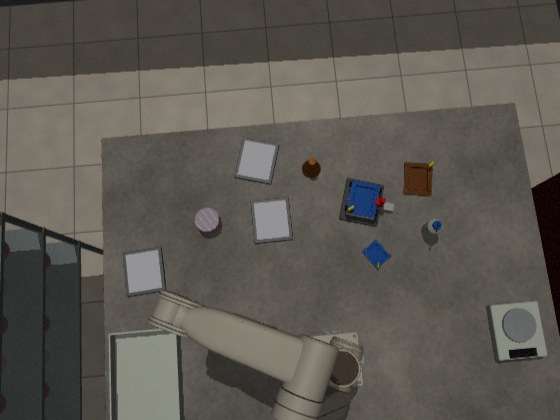

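View pics/wrist0.png

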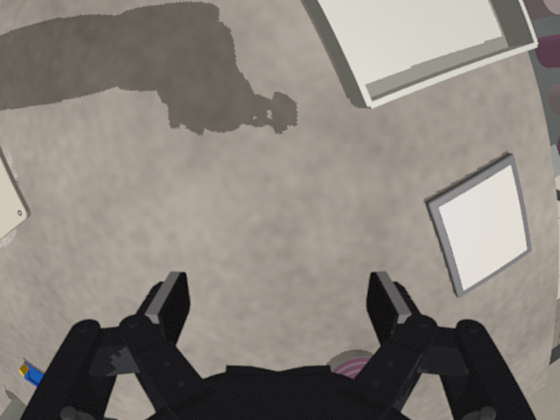

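The scene view shows the big blue cover on its stand at (197,240), with the red keeper at (178,238) and the yellow ear at (210,222). A small blue look-alike is at (178,217) and a brown one at (130,283). In the top view these are at (364,201), (377,255) and (418,179). The plates in the top view are at (272,220), (257,161) and (144,271). Next I'll work out positions for all of them.

Run:
```python
from h import *
P=bot.camera_params('top');S=bot.camera_params('scene')
t=np.load('pics/top0.npz');s=np.load('pics/scene0.npz')
for n,u,v in [('plateA',272,220),('plateB',257,161),('plateC',144,271),('flask',311,168),('dishes',207,220),('bottle',434,227),('cover',364,201),('small',377,255),('brown',418,179)]:
    p=pt(P,t['d'],u,v); print(n,p.round(3),np.hypot(*p[:2]).round(3))
def masks(im):
    h=cv2.cvtColor(im,cv2.COLOR_RGB2HSV)
    return dict(yel=cv2.inRange(h,(18,140,120),(34,255,255)),red=(cv2.inRange(h,(0,180,110),(4,255,255))|cv2.inRange(h,(172,180,110),(180,255,255))),blue=cv2.inRange(h,(100,150,60),(128,255,255)))
for nm,cp,im,X in (('top',P,t,1),('scene',S,s,1)):
    for k,m in masks(im['p']).items():
        n,l,st,c=cv2.connectedComponentsWithStats(m)
        for i in range(1,n):
            if st[i,4]>12 and st[i,4]<3000:
                ys,xs=np.where(l==i); q=np.array([pt(cp,im['d'],x,y) for x,y in zip(xs,ys)])
                print(nm,k,c[i].round(1),st[i,4],np.median(q,0).round(3),'zmax',q[:,2].max().round(3))
a=t['p'][150:280,320:450];b=s['p'][195:305,95:245]
cv2.imwrite('pics/crop.png',np.hstack([cv2.resize(a[:,:,::-1],(400,400),interpolation=2),cv2.resize(b[:,:,::-1],(400,400),interpolation=2)]))
```

```text
plateA [0.544 0.186 0.014] 0.575
plateB [0.79  0.226 0.006] 0.822
plateC [0.39  0.689 0.014] 0.792
flask [0.725 0.017 0.066] 0.725
dishes [0.557 0.431 0.063] 0.704
bottle [ 0.442 -0.403  0.136] 0.598
cover [ 0.579 -0.174  0.053] 0.604
small [ 0.373 -0.207 -0.001] 0.427
brown [ 0.661 -0.408 -0.005] 0.777
top red [380.  200.4] 43 [ 0.567 -0.228  0.078] zmax 2.029
top blue [363.5 198.1] 877 [ 0.591 -0.172  0.059] zmax 2.029
top blue [436.9 224.7] 54 [ 0.449 -0.412  0.136] zmax 0.169
top blue [376.  253.3] 390 [ 0.38  -0.203  0.005] zmax 0.026
scene yel [210.2 221.7] 68 [ 0.555 -0.114  0.088] zmax 0.103
scene yel [111.4 292.1] 102 [ 0.711 -0.454  0.036] zmax 0.052
scene red [30.8 13.7] 24 [-1.099 -0.667  0.449] zmax 0.458
scene red [175.7 236.8] 128 [ 0.578 -0.236  0.074] zmax 0.108
scene blue [111.4 213. ] 81 [ 0.458 -0.415  0.135] zmax 0.163
scene blue [178.2 217.2] 270 [ 0.38  -0.203  0.006] zmax 0.996
scene blue [196.5 238.3] 807 [ 0.592 -0.171  0.061] zmax 0.996
```

View pics/crop.png

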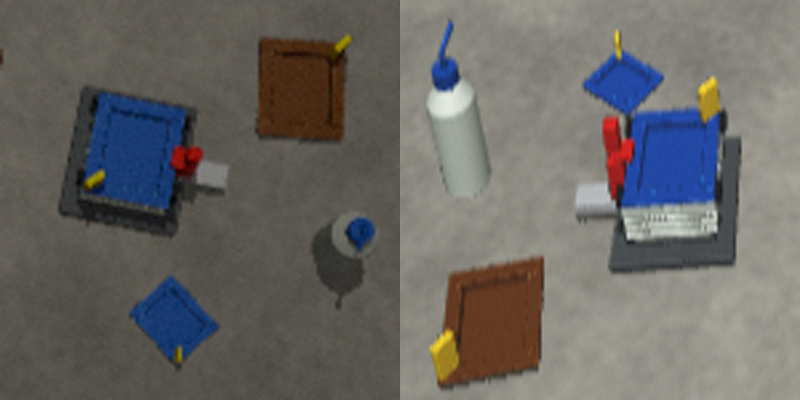

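Candidates for the cover: the large blue one at top (364,201), the small blue one at (377,255) and the brown one at (418,179). The crop confirms the large blue one has the ear at its corner and the red keeper beside it. Of the plates, A at (272,220) is nearest the base, at 0.575 m against about 0.8 m for the other two. Next I'll get the stand's yaw and plan a closer wrist view.

```bash
cat >> h.py <<'E'
from scipy.spatial.transform import Rotation as Ro
def blob(im,k,near=None,rng=None):
    h=cv2.cvtColor(im,cv2.COLOR_RGB2HSV)
    m=dict(yel=lambda:cv2.inRange(h,(18,140,70),(34,255,255)),red=lambda:cv2.inRange(h,(0,180,70),(4,255,255))|cv2.inRange(h,(172,180,70),(180,255,255)),blue=lambda:cv2.inRange(h,(100,150,40),(128,255,255)),white=lambda:cv2.inRange(h,(0,0,150),(180,40,255)))[k]()
    n,l,st,c=cv2.connectedComponentsWithStats(m)
    i=1+np.argmin(np.hypot(*(c[1:]-near).T)+ (st[1:,4]<15)*1e4)
    return l==i,c[i],st[i]
def rows(pos,R,p0=None,R0=None,o=None):
    o=o or bot.get_obs()
    p0=np.array(o['eef_pos']) if p0 is None else p0; R0=Ro.from_quat(o['tool_rot']) if R0 is None else R0
    t=R0.inv().apply(np.array(pos)-p0)/.25; w=(R0.inv()*R).as_rotvec()/.5
    return np.round(np.r_[t,w],4)
def down(ang):  # tool x down, tool z at world angle ang
    z=np.array([np.cos(ang),np.sin(ang),0]);x=np.array([0,0,-1.]);return Ro.from_matrix(np.c_[x,np.cross(z,x),z])
def rect(P,im,k,near,h):
    m,c,st=blob(im,k,near); ys,xs=np.where(m); q=np.array([plane(P,x,y,h)[:2] for x,y in zip(xs,ys)])
    return cv2.minAreaRect((q*1000).astype(np.float32))
E
python3 - <<'E'
from h import *
P=bot.camera_params('top');S=bot.camera_params('scene')
t=np.load('pics/top0.npz')['p'];s=np.load('pics/scene0.npz')['p']
print('cover',rect(P,t,'blue',(364,199),.064),rect(S,s,'blue',(197,238),.064))
print('plate',rect(P,t,'white',(272,220),.013),rect(S,s,'white',(294,220),.013))
R0=Ro.from_quat(bot.get_obs()['tool_rot']);print(R0.as_matrix().round(2))
E
```

```text
cover ((586.6063232421875, -169.8145294189453), (110.33885192871094, 128.49771118164062), 73.10868072509766) ((590.71044921875, -170.33114624023438), (109.68584442138672, 128.27801513671875), 72.98495483398438)
plate ((547.5910034179688, 190.73609924316406), (139.0767822265625, 118.31990051269531), 1.118708848953247) ((548.5733032226562, 190.09402465820312), (152.62921142578125, 128.15658569335938), 0.8175784945487976)
[[-0.   -0.91  0.42]
 [-0.    0.42  0.91]
 [-1.    0.   -0.  ]]
```

Emit:
apply_moves(targets=[0, -0.9, -0.7, 0, 0, 0, 1, 0, -0.9, -0.7, 0, 0, 0, 1, 0, -0.9, -0.7, 0, 0, 0, 1, 0, -0.9, -0.7, 0, 0, 0, 1, 0, -0.9, -0.7, 0, 0, 0, 1, 0, -0.9, -0.7, 0, 0, 0, 1, 0, -0.9, -0.7, 0, 0, 0, 1, 0, -0.9, -0.7, 0, 0, 0, 1])

```text
clock: 0.82
eef_pos: [0.3427, 0.195, 0.2112]
tool_rot: [-0.379, 0.598, 0.377, 0.597]
ft_force: [-0.2, -1.2, -0.1]
grip_width: 0.0856
```

Emit:
apply_moves(targets=[0, -0.9, -0.7, 0, 0, 0, 1, 0, -0.9, -0.7, 0, 0, 0, 1, 0, -0.9, -0.7, 0, 0, 0, 1, 0, -0.9, -0.7, 0, 0, 0, 1, 0, -0.9, -0.7, 0, 0, 0, 1, 0, -0.9, -0.7, 0, 0, 0, 1, 0, -0.9, -0.7, 0, 0, 0, 1, 0, -0.9, -0.7, 0, 0, 0, 1])

```text
clock: 1.48
eef_pos: [0.4739, -0.058, 0.2107]
tool_rot: [-0.379, 0.597, 0.378, 0.597]
ft_force: [1.0, -0.5, -0.3]
grip_width: 0.0856
```

Run:
```python
from h import *
print(bot.get_obs()['eef_pos'],bot.get_obs()['clock'],rows([.568,-.227,.19],down(np.radians(73))))
```

```text
[ 0.47387534 -0.05796925  0.21065949] 1.4833 [ 0.0844 -0.629  -0.4505 -0.2889 -0.0028  0.0037]
```

Emit:
apply_moves(targets=[0.08, -0.63, -0.45, -0.29, 0, 0, 1, 0.08, -0.63, -0.45, -0.29, 0, 0, 1, 0.08, -0.63, -0.45, -0.29, 0, 0, 1, 0.08, -0.63, -0.45, -0.29, 0, 0, 1, 0.08, -0.63, -0.45, -0.29, 0, 0, 1, 0.08, -0.63, -0.45, -0.29, 0, 0, 1, 0.08, -0.63, -0.45, -0.29, 0, 0, 1])

```text
clock: 2.07
eef_pos: [0.5667, -0.222, 0.1894]
tool_rot: [-0.421, 0.568, 0.423, 0.567]
ft_force: [0.1, 1.5, -0.4]
grip_width: 0.0854
```

```bash
cat >> h.py <<'E'
def wsnap(f):
    o=bot.get_obs(); p,d=snap('wrist',f); W=bot.camera_params('wrist')
    T=np.eye(4);T[:3,:3]=Ro.from_quat(o['tool_rot']).as_matrix();T[:3,3]=o['eef_pos']; W['T']=T@W['tool_from_camera']
    np.savez('pics/'+f+'.npz',p=p,d=d,T=W['T']); return p,d,W
def wray(W,u,v):
    a=(u-W['cx'])/W['fx'];b=(v-W['cy'])/W['fy'];r=np.hypot(a,b)+1e-12
    return W['T'][:3,:3]@np.array([np.sin(r)*a/r,-np.sin(r)*b/r,-np.cos(r)])
def wplane(W,u,v,h):
    r=wray(W,u,v);o=W['T'][:3,3];return o+r*(h-o[2])/r[2]
def wpt(W,d,u,v):
    r=wray(W,u,v); c=W['T'][:3,:3].T@r; return W['T'][:3,3]+r*d[int(v),int(u)]/-c[2]
E
python3 - <<'E'
from h import *
wsnap('w1');print(bot.get_obs()['eef_pos'])
E
```

```text
[ 0.56640698 -0.22094051  0.19019654]
```

View pics/w1.png

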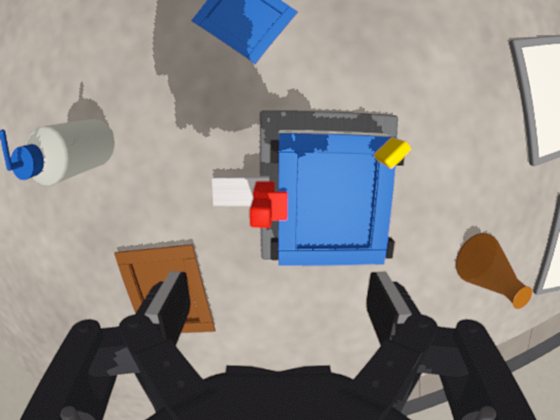

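The wrist view shows the stand well: blue flange spanning (278,132) to (395,262), ear at (393,152), and knob and cap at (262,210). The white rail is at (238,192), the bottle at (65,150) and the flask at (490,272). I'll measure these by depth and by plane rays.

```bash
cat > m1.py <<'E'
from h import *
import sys
def meas(f):
    z=np.load(f'pics/{f}.npz');W=bot.camera_params('wrist');W['T']=z['T'];p,d=z['p'],z['d']
    for k in ('blue','yel','red'):
        near={'blue':(336,198),'yel':(393,152),'red':(265,206)}[k]
        m,c,st=blob(p,k,near); ys,xs=np.where(m); q=np.array([wpt(W,d,x,y) for x,y in zip(xs,ys)])
        print(k,c.round(1),st[4],'z pct',np.percentile(q[:,2],[2,50,90,98]).round(4))
        if k=='blue':
            qq=np.array([wplane(W,x,y,.064)[:2] for x,y in zip(xs,ys)]); print(' plane rect',cv2.minAreaRect((qq*1000).astype(np.float32)))
            sel=q[:,2]>.058; print(' depth rect',cv2.minAreaRect((q[sel,:2]*1000).astype(np.float32)), np.median(q[sel,2]))
        else:
            zt=np.percentile(q[:,2],97);sel=abs(q[:,2]-zt)<.004; print(' top rect',cv2.minAreaRect((q[sel,:2]*1000).astype(np.float32)),q[sel].mean(0).round(4),sel.sum())
            print(' plane of top px', np.mean([wplane(W,x,y,zt) for x,y in zip(xs[sel],ys[sel])],0).round(4))
if __name__=='__main__': meas(sys.argv[1])
E
python3 m1.py w1
```

```text
blue [333.4 199.7] 13745 z pct [0.0544 0.0572 0.0652 0.0659]
 plane rect ((588.8378295898438, -170.36090087890625), (111.82488250732422, 128.23976135253906), 72.8104019165039)
 depth rect ((578.4061889648438, -166.90499877929688), (112.87998962402344, 150.32070922851562), 73.18193817138672) 0.06453364377823445
yel [392.5 151.9] 648 z pct [0.0686 0.0986 0.1011 0.1018]
 top rect ((550.6723022460938, -114.80987548828125), (10.688189506530762, 25.29347038269043), 32.2893180847168) [ 0.5505 -0.1151  0.1004] 338
 plane of top px [ 0.5502 -0.1155  0.1016]
red [267.1 205. ] 1301 z pct [0.0392 0.0752 0.1066 0.1074]
 top rect ((568.1246948242188, -237.14096069335938), (16.299476623535156, 17.61002540588379), 72.32234954833984) [ 0.5676 -0.2368  0.1061] 417
 plane of top px [ 0.5672 -0.2367  0.1073]
```

Everything agrees. The cover centre is (0.5888,-0.1704) with yaw -17°. The ear measures (0.5505,-0.115) with its top at 0.1005, and is predicted at (0.5507,-0.1137). The knob is at (0.568,-0.237) with its top at 0.106. Now I'll go down on the knob.

Run:
```python
from h import *
R=down(np.radians(73))
print(rows([.568,-.237,.14],R),rows([.568,-.237,.081],R),bot.get_obs()['eef_pos'])
```

```text
[ 0.2007 -0.025  -0.0599  0.0136  0.0017 -0.0051] [ 0.4367 -0.0256 -0.0601  0.0136  0.0017 -0.0051] [ 0.56640698 -0.22094051  0.19019654]
```

Emit:
apply_moves(targets=[0.2, -0.025, -0.06, 0.014, 0, 0, 1, 0.2, -0.025, -0.06, 0.014, 0, 0, 1, 0.3, -0.025, -0.06, 0.014, 0, 0, 1, 0.3, -0.025, -0.06, 0.014, 0, 0, 1, 0.3, -0.025, -0.06, 0.014, 0, 0, 1])

```text
clock: 2.53
eef_pos: [0.5669, -0.236, 0.1157]
tool_rot: [-0.42, 0.569, 0.422, 0.567]
ft_force: [0.6, -1.0, 0.3]
grip_width: 0.0855
```

Run:
```python
from h import *
R=down(np.radians(73))
print(rows([.568,-.237,.081],R),bot.get_obs()['eef_pos'])
```

```text
[ 0.1386 -0.0061 -0.0027  0.003   0.0015 -0.0087] [ 0.56688204 -0.2359755   0.11565273]
```

Emit:
apply_moves(targets=[0.07, -0.005, -0.003, 0, 0, -0.005, 1, 0.138, -0.005, -0.003, 0, 0, -0.005, 1, 0.138, -0.005, -0.003, 0, 0, -0.005, 1, 0.138, -0.005, -0.003, 0, 0, -0.005, 0, 0.138, -0.005, -0.003, 0, 0, -0.005, 0, 0.138, -0.005, -0.003, 0, 0, -0.005, 0, 0.138, -0.005, -0.003, 0, 0, -0.005, 0, 0.138, -0.005, -0.003, 0, 0, -0.005, 0, 0.138, -0.005, -0.003, 0, 0, -0.005, 0, 0.138, -0.005, -0.003, 0, 0, -0.005, 0, 0.138, -0.005, -0.003, 0, 0, -0.005, 0, 0.138, -0.005, -0.003, 0, 0, -0.005, 0])

```text
clock: 3.53
eef_pos: [0.5701, -0.2391, 0.083]
tool_rot: [-0.422, 0.567, 0.42, 0.569]
ft_force: [-0.6, 1.1, 6.0]
grip_width: 0.0152
```

Emit:
apply_moves(targets=[0, 0, -0.02, 0, 0, 0, 0, 0, 0, -0.04, 0, 0, 0, 0, 0, 0, -0.06, 0, 0, 0, 0, 0, 0, -0.08, 0, 0, 0, 0, 0, 0, -0.1, 0, 0, 0, 0, 0, 0, -0.12, 0, 0, 0, 0, 0, 0, -0.125, 0, 0, 0, 0, 0, 0, -0.125, 0, 0, 0, 0])

```text
clock: 4.2
eef_pos: [0.5615, -0.2671, 0.0829]
tool_rot: [-0.421, 0.566, 0.421, 0.57]
ft_force: [0.5, 5.8, 5.8]
grip_width: 0.0149
```

```bash
python3 - <<'E'
from h import *
wsnap('w2');print(bot.get_obs())
E
python3 m1.py w2
```

```text
{'clock': 4.25, 'joint_pos': array([-0.44654719,  0.55429869,  0.13425173,  1.14720827,  0.00475949,
       -0.15095656]), 'joint_vel': array([ 0.00474421, -0.00038416, -0.00154601, -0.00103056, -0.00544427,
        0.0003832 ]), 'tau': array([-3.59377742e+00, -4.67897916e+01,  2.27346951e+01, -7.64276572e-01,
       -1.67318869e+00, -2.24061613e-02]), 'eef_pos': array([ 0.56148436, -0.26713368,  0.08293475]), 'tool_rot': array([-0.42124036,  0.56610085,  0.42060102,  0.57024659]), 'ft_force': array([0.79280997, 6.27910866, 6.22400285]), 'ft_torque': array([ 1.22514659, -0.19112995, -0.01538874]), 'grip_width': 0.01492537630717328}
blue [419.7 225.4] 23877 z pct [0.0547 0.0605 0.0652 0.0658]
 plane rect ((589.55859375, -170.27896118164062), (111.3043212890625, 129.57864379882812), 73.01270294189453)
 depth rect ((578.3792724609375, -191.09585571289062), (171.60220336914062, 133.12033081054688), 67.09969329833984) 0.06457348630318135
yel [511.6 168.4] 1692 z pct [0.0683 0.0907 0.1008 0.1016]
 top rect ((550.79248046875, -115.0660400390625), (10.970144271850586, 25.80685043334961), 28.621068954467773) [ 0.5503 -0.1163  0.1002] 552
 plane of top px [ 0.5498 -0.1173  0.1014]
red [285.1 245.7] 3351 z pct [0.0368 0.0756 0.1067 0.1077]
 top rect ((559.1695556640625, -266.2324523925781), (16.134777069091797, 17.357189178466797), 71.61338806152344) [ 0.5583 -0.2662  0.1063] 982
 plane of top px [ 0.5577 -0.266   0.1074]
```

View pics/w2.png

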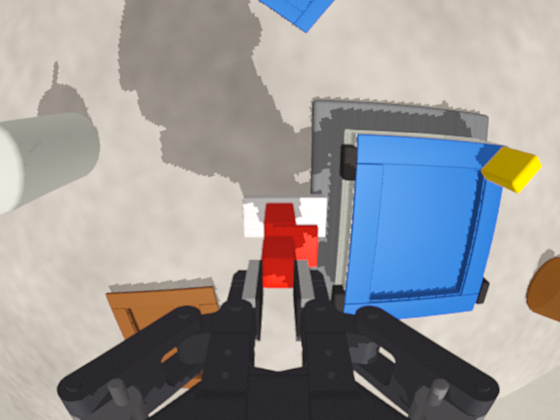

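The cap at (285,245) is now clear of the blue edge, and the knob has moved about 30 mm. I'll pull a little more to confirm the end stop.

Emit:
apply_moves(targets=[0, 0, -0.008, 0, 0, 0, 0, 0, 0, -0.012, 0, 0, 0, 0, 0, 0, -0.012, 0, 0, 0, 0])

```text
clock: 4.5
eef_pos: [0.5614, -0.2672, 0.0829]
tool_rot: [-0.421, 0.564, 0.422, 0.571]
ft_force: [2.7, 11.6, 6.5]
grip_width: 0.0149
```

At the end stop: no further motion and the force is rising. I'll release and rise.

Emit:
apply_moves(targets=[0, 0, 0.01, 0, 0, 0, 0.5, 0, 0, 0.01, 0, 0, 0, 0.5, 0, 0, 0.01, 0, 0, 0, 0.6, 0, 0, 0.01, 0, 0, 0, 0.6, -0.15, 0, 0.01, 0, 0, 0, 0.6, -0.3, 0, 0.01, 0, 0, 0, 0.6, -0.3, 0, 0.01, 0, 0, 0, 0.6])

```text
clock: 5.08
eef_pos: [0.5637, -0.272, 0.1648]
tool_rot: [-0.425, 0.566, 0.415, 0.571]
ft_force: [0.4, -0.7, 1.4]
grip_width: 0.0512
```

Run:
```python
from h import *
R=down(np.radians(28)); p=bot.get_obs()['eef_pos'];print(p,bot.get_obs()['ft_force'])
e=[.5507,-.1145]
print(rows([*e,.16],R))
```

```text
[ 0.56365393 -0.27203586  0.164792  ] [ 0.38688748 -0.68741963  1.35285912]
[0.0141 0.2347 0.5873 1.5686 0.0074 0.031 ]
```

Emit:
apply_moves(targets=[0.015, 0.12, 0.29, 0.25, 0, 0.01, 0.6, 0.015, 0.12, 0.29, 0.5, 0, 0.02, 0.6, 0.015, 0.235, 0.587, 0.8, 0, 0.02, 0.6, 0.015, 0.235, 0.587, 0.8, 0, 0.03, 0.6, 0.015, 0.235, 0.587, 0.8, 0, 0.03, 0.6])

```text
clock: 5.5
eef_pos: [0.5458, -0.1062, 0.1529]
tool_rot: [-0.296, 0.642, 0.306, 0.637]
ft_force: [0.4, -0.0, -1.0]
grip_width: 0.0509
```

Run:
```python
from h import *
R=down(np.radians(28)); p=bot.get_obs()['eef_pos'];print(p)
print(rows([.5507,-.1145,.13],R))
```

```text
[ 0.54584191 -0.1061686   0.15285058]
[ 0.0909 -0.0376 -0.0132  0.7816 -0.0069 -0.0296]
```

Emit:
apply_moves(targets=[0, -0.037, -0.013, 0.25, 0, -0.01, 0.6, 0, -0.037, -0.013, 0.5, 0, -0.02, 0.6, 0.05, -0.037, -0.013, 0.78, 0, -0.03, 0.6, 0.09, -0.037, -0.013, 0.78, 0, -0.03, 0.6, 0.09, -0.037, -0.013, 0.78, 0, -0.03, 0.6, 0.09, -0.037, -0.013, 0.78, 0, -0.03, 0.6])

```text
clock: 6.0
eef_pos: [0.5506, -0.1206, 0.1293]
tool_rot: [-0.171, 0.688, 0.169, 0.685]
ft_force: [0.0, -0.4, 0.2]
grip_width: 0.0515
```

Run:
```python
from h import *
wsnap('w3')
R=down(np.radians(28)); p=bot.get_obs()['eef_pos'];print(p,bot.get_obs()['grip_width'])
print(rows([.5507,-.1145,.072],R))
z=np.load('pics/w3.npz')
```

```text
[ 0.55120012 -0.12064749  0.12995835] 0.051122603562455196
[ 0.2317  0.0235  0.0107 -0.0063 -0.0089  0.0069]
```

View pics/w3.png

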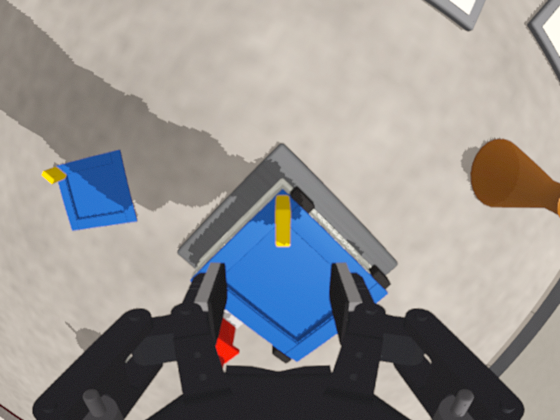

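The ear shows upright at (283,220), centred between the finger pads at about (212,290) and (345,290), and it's aligned with the jaws. I'll refine its centre from this view.

Run:
```python
from h import *
z=np.load('pics/w3.npz');W=bot.camera_params('wrist');W['T']=z['T'];p,d=z['p'],z['d']
m,c,st=blob(p,'yel',(283,220));ys,xs=np.where(m);q=np.array([wpt(W,d,x,y) for x,y in zip(xs,ys)])
zt=np.percentile(q[:,2],97);s=abs(q[:,2]-zt)<.004
print(c,zt,cv2.minAreaRect((q[s,:2]*1000).astype(np.float32)))
for h in (.1,): 
    k=np.array([wplane(W,x,y,h)[:2] for x,y in zip(xs[s],ys[s])]);print(cv2.minAreaRect((k*1000).astype(np.float32)))
print(rows([.551,-.1145,.072],down(np.radians(28))))
```

```text
[282.46501458 220.76530612] 0.10147982203097254 ((550.6695556640625, -113.56476593017578), (8.409219741821289, 25.33028221130371), 28.219627380371094)
((550.5137329101562, -113.13530731201172), (8.410130500793457, 25.171031951904297), 27.92197608947754)
[ 0.2317  0.0229  0.0118 -0.0063 -0.0089  0.0069]
```

Emit:
apply_moves(targets=[0.08, 0.026, 0.012, 0, 0, 0, 0.6, 0.16, 0.026, 0.012, 0, 0, 0, 0.6, 0.23, 0.026, 0.012, 0, 0, 0, 0.6, 0.23, 0.026, 0.012, 0, 0, 0, 0.6, 0.23, 0.026, 0.012, 0, 0, 0, 0.6])

```text
clock: 6.47
eef_pos: [0.5505, -0.1135, 0.0725]
tool_rot: [-0.171, 0.688, 0.168, 0.685]
ft_force: [-0.0, -0.4, 0.4]
grip_width: 0.0513
```

Run:
```python
from h import *
print(rows([.5507,-.1138,.072],down(np.radians(28))))
```

```text
[ 0.0021 -0.0015 -0.0001 -0.0078 -0.0099  0.006 ]
```

Emit:
apply_moves(targets=[0, 0, 0, 0, 0, 0, 0.3, 0, 0, 0, 0, 0, 0, 0, 0, 0, 0, 0, 0, 0, 0, 0, 0, 0, 0, 0, 0, 0, 0, 0, 0, 0, 0, 0, 0, 0, 0, 0, 0, 0, 0, 0, 0, 0, 0, 0, 0, 0, 0, 0, 0, 0, 0, 0, 0, 0])

```text
clock: 7.13
eef_pos: [0.551, -0.1141, 0.0744]
tool_rot: [-0.172, 0.687, 0.167, 0.686]
ft_force: [-2.7, -1.4, 5.1]
grip_width: 0.008
```

Run:
```python
from h import *
o=bot.get_obs();p0=np.array(o['eef_pos']);R0=Ro.from_quat(o['tool_rot'])
print(p0,o['ft_force'],o['ft_torque'],o['joint_pos'].round(2))
yw=np.radians(-17);Z=Ro.from_euler('z',yw)
c=np.array([.5888,-.1704,.062]);far=c+Z.apply([.063,-.053,-.002]);ax=Z.apply(np.array([1,1,0])/2**.5)
for a in (2,4,6,8,10,12,14,16,18,20):
    r=Ro.from_rotvec(ax*np.radians(a)) 
    # sign: ear must go up
    if (r.apply(p0-far)+far)[2]<p0[2]: r=r.inv()
    print(a,rows(far+r.apply(p0-far),r*R0,o=o))
```

```text
[ 0.55102071 -0.11411837  0.07437412] [-2.69916231 -1.38985796  5.1229234 ] [-0.25263078  0.65063698  0.01339208] [-0.2   0.46 -0.06  1.06 -0.01  0.89]
2 [-0.0208 -0.0025 -0.0001 -0.0003  0.0003  0.0698]
4 [-4.150e-02 -5.700e-03 -1.000e-04 -5.000e-04  7.000e-04  1.396e-01]
6 [-6.210e-02 -9.600e-03 -2.000e-04 -8.000e-04  1.000e-03  2.094e-01]
8 [-8.260e-02 -1.430e-02 -2.000e-04 -1.000e-03  1.400e-03  2.792e-01]
10 [-1.028e-01 -1.970e-02 -3.000e-04 -1.300e-03  1.700e-03  3.491e-01]
12 [-1.229e-01 -2.570e-02 -3.000e-04 -1.500e-03  2.100e-03  4.189e-01]
14 [-1.427e-01 -3.250e-02 -4.000e-04 -1.800e-03  2.400e-03  4.887e-01]
16 [-1.623e-01 -4.000e-02 -4.000e-04 -2.000e-03  2.800e-03  5.585e-01]
18 [-1.816e-01 -4.810e-02 -4.000e-04 -2.300e-03  3.100e-03  6.283e-01]
20 [-2.007e-01 -5.690e-02 -5.000e-04 -2.600e-03  3.500e-03  6.981e-01]
```

The ear is held (8 mm reading against a 10 mm slab; the knob also read about 3 mm low). I'll start the peel, turning about the far corner.

Emit:
apply_moves(targets=[-0.014, -0.001, 0, 0, 0, 0.035, 0, -0.024, -0.0025, 0, 0, 0, 0.07, 0, -0.034, -0.004, 0, 0, 0, 0.105, 0, -0.045, -0.006, 0, 0, 0, 0.14, 0, -0.055, -0.008, 0, 0, 0, 0.175, 0, -0.066, -0.01, 0, 0, 0, 0.21, 0, -0.076, -0.012, 0, 0, 0, 0.245, 0, -0.086, -0.014, 0, 0, 0, 0.28, 0, -0.096, -0.017, 0, 0, 0, 0.315, 0, -0.106, -0.02, 0, 0, 0, 0.35, 0, -0.106, -0.02, 0, 0, 0, 0.35, 0])

```text
clock: 8.05
eef_pos: [0.5538, -0.1177, 0.0999]
tool_rot: [-0.109, 0.7, 0.228, 0.669]
ft_force: [0.1, 3.5, 0.3]
grip_width: 0.0078
```

Run:
```python
from h import *
o=bot.get_obs();print(o['eef_pos'],o['ft_force'],o['ft_torque'])
wsnap('w4');snap('scene','s4')
im=cv2.imread('pics/s4.png')[190:290,140:260];cv2.imwrite('pics/s4c.png',cv2.resize(im,(720,600),interpolation=2))
```

```text
[ 0.55383098 -0.1177243   0.09989726] [0.1000061  3.52803453 0.29446474] [ 0.56916042 -0.01298401  0.09767089]
```

View pics/w4.png

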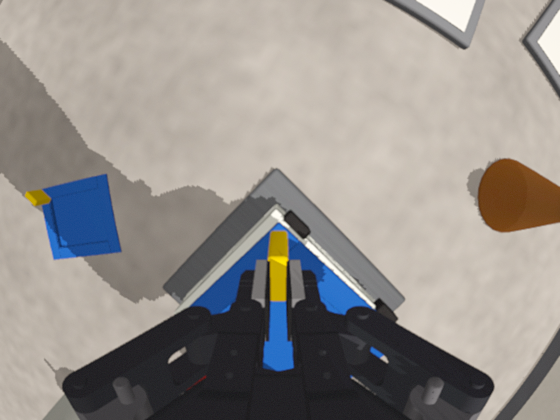

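View pics/s4c.png

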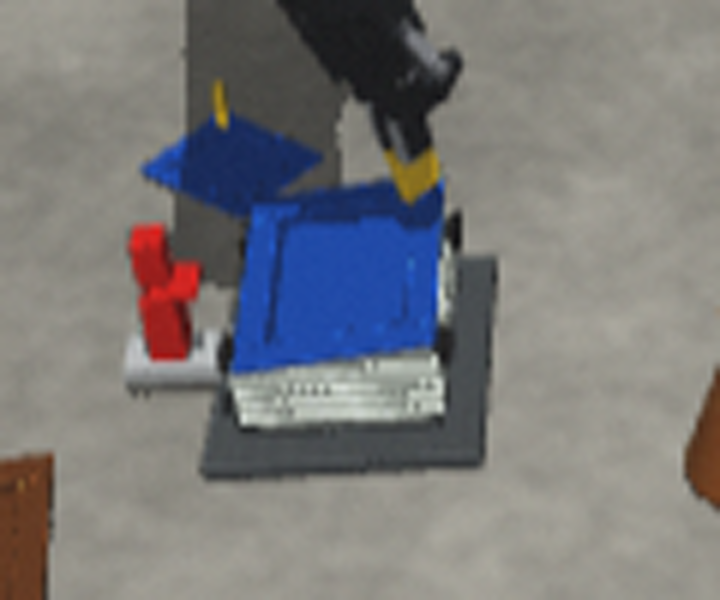

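The ear corner is up and the far corner at (235,370) is still down. I'll tilt further.

Run:
```python
from h import *
o=bot.get_obs();p0=np.array(o['eef_pos']);R0=Ro.from_quat(o['tool_rot'])
Z=Ro.from_euler('z',np.radians(-17))
c=np.array([.5888,-.1704,.062]);far=c+Z.apply([.063,-.053,-.002]);ax=Z.apply(np.array([1,1,0])/2**.5)
if (Ro.from_rotvec(ax*.1).apply(p0-far))[2]<(p0-far)[2]: ax=-ax
rt=Ro.from_rotvec
Rs=down(np.radians(28)); pg=np.array([.5508,-.1139,.0735])
print('tilt now',np.degrees((R0*Rs.inv()).as_rotvec()).round(2),'expected pos',(far+rt(ax*(R0*Rs.inv()).magnitude()).apply(pg-far)),p0)
for a in (10,12,14,16,18,20,22):
    r=rt(ax*np.radians(a)); print(a,rows(far+r.apply(pg-far),r*Rs,o=o))
```

```text
tilt now [ 8.59  4.75 -0.28] expected pos [ 0.55291233 -0.11787272  0.09885331] [ 0.55358892 -0.11757937  0.09935144]
10 [ 0.0002 -0.0003 -0.0029 -0.0103 -0.0048  0.0063]
12 [-0.0207 -0.0026 -0.003  -0.0104 -0.0046  0.0761]
14 [-0.0415 -0.0057 -0.003  -0.0105 -0.0044  0.146 ]
16 [-0.0621 -0.0094 -0.003  -0.0106 -0.0042  0.2158]
18 [-0.0826 -0.0139 -0.0031 -0.0107 -0.004   0.2856]
20 [-0.103  -0.0191 -0.0031 -0.0107 -0.0038  0.3554]
22 [-0.1231 -0.025  -0.0031 -0.0108 -0.0037  0.4252]
```

Emit:
apply_moves(targets=[-0.01, -0.001, -0.001, 0, 0, 0.04, 0, -0.021, -0.0025, -0.001, 0, 0, 0.076, 0, -0.031, -0.004, -0.001, 0, 0, 0.11, 0, -0.0415, -0.0057, -0.001, 0, 0, 0.146, 0, -0.052, -0.0075, -0.001, 0, 0, 0.18, 0, -0.062, -0.0095, -0.001, 0, 0, 0.216, 0, -0.072, -0.0115, -0.001, 0, 0, 0.25, 0, -0.083, -0.014, -0.001, 0, 0, 0.286, 0, -0.093, -0.0165, -0.001, 0, 0, 0.32, 0, -0.103, -0.019, -0.001, 0, 0, 0.355, 0, -0.103, -0.019, -0.001, 0, 0, 0.355, 0, -0.103, -0.019, -0.001, 0, 0, 0.355, 0])

```text
clock: 9.15
eef_pos: [0.5578, -0.1259, 0.1238]
tool_rot: [-0.048, 0.707, 0.285, 0.646]
ft_force: [-0.6, 3.9, 2.7]
grip_width: 0.0076
```

Run:
```python
from h import *
o=bot.get_obs();print(o['eef_pos'],o['ft_force'],o['ft_torque'],o['joint_pos'].round(2))
snap('scene','s5')
im=cv2.imread('pics/s5.png')[190:290,140:260];cv2.imwrite('pics/s5c.png',cv2.resize(im,(720,600),interpolation=2))
```

```text
[ 0.55775586 -0.12591647  0.12377641] [-0.58494798  3.93856344  2.68052443] [ 0.65375881 -0.10113381  0.04864896] [-0.35  0.65  0.36  1.54  0.23  0.71]
```

View pics/s5c.png

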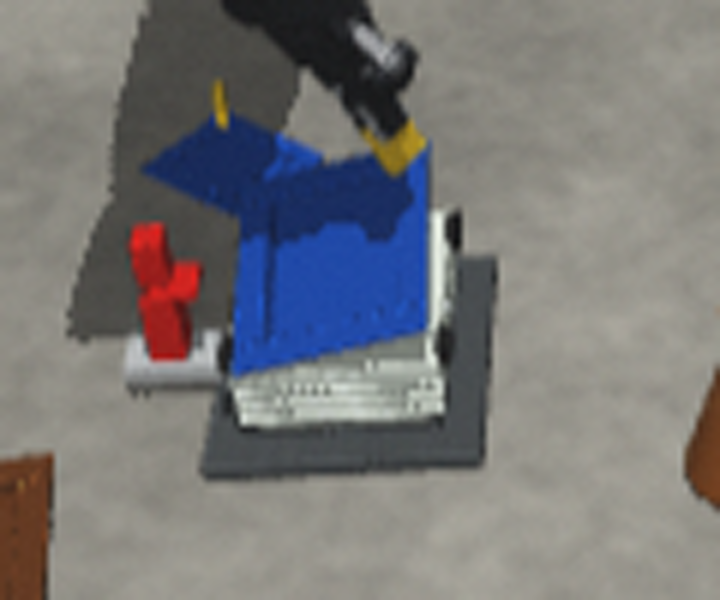

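The cover is tilted about 20° with the ear corner about 50 mm up, and the far corner at (235,372) is still on the stack. Now I'll lift clear.

Run:
```python
from h import *
o=bot.get_obs();p=o['eef_pos'];R0=Ro.from_quat(o['tool_rot'])
print(rows(p+[0,0,.03],R0,o=o),rows(p+[0,0,.12],R0,o=o))
print(rows([.545,-.115,.24],down(np.radians(28)),o=o))
```

```text
[-0.1128  0.0409 -0.0004  0.      0.      0.    ] [-0.4512  0.1638 -0.0016  0.      0.      0.    ]
[-0.4159  0.2171 -0.0263 -0.0104 -0.0052 -0.6965]
```

Emit:
apply_moves(targets=[-0.03, 0.011, 0, 0, 0, 0, 0, -0.07, 0.025, 0, 0, 0, 0, 0, -0.113, 0.041, 0, 0, 0, 0, 0, -0.18, 0.065, 0, 0, 0, 0, 0, -0.26, 0.095, 0, 0, 0, 0, 0, -0.34, 0.123, 0, 0, 0, 0, 0, -0.4, 0.145, 0, 0, 0, 0, 0, -0.45, 0.164, 0, 0, 0, 0, 0, -0.45, 0.164, 0, 0, 0, 0, 0])

```text
clock: 9.95
eef_pos: [0.559, -0.1267, 0.2476]
tool_rot: [-0.05, 0.705, 0.284, 0.648]
ft_force: [0.4, -0.3, -0.5]
grip_width: 0.0075
```

Run:
```python
from h import *
o=bot.get_obs();print(o['eef_pos'],o['ft_force'],o['ft_torque'],o['grip_width'])
snap('scene','s6')
im=cv2.imread('pics/s6.png')[150:290,120:280];cv2.imwrite('pics/s6c.png',cv2.resize(im,(685,600),interpolation=2))
print(rows([.55,-.12,.25],down(np.radians(28))))
```

```text
[ 0.5589796  -0.12672521  0.24759797] [ 0.39282859 -0.32069432 -0.50473952] [-0.25409348 -0.16325413 -0.02040381] 0.007454258357062522
[-0.003   0.0428 -0.0185 -0.0105 -0.0007 -0.6872]
```

View pics/s6c.png

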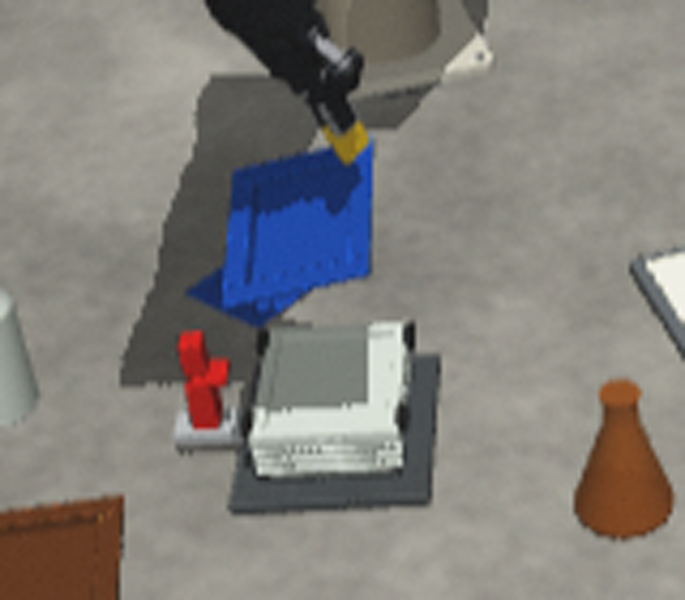

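The cover is off, hanging from its ear above the bare pile at (330,400). Next I'll level it.

Emit:
apply_moves(targets=[0, 0.02, -0.01, 0, 0, -0.15, 0, 0, 0.04, -0.018, 0, 0, -0.3, 0, 0, 0.043, -0.018, 0, 0, -0.5, 0, 0, 0.043, -0.018, 0, 0, -0.65, 0, 0, 0.043, -0.018, -0.01, 0, -0.69, 0, 0, 0.043, -0.018, -0.01, 0, -0.69, 0, 0, 0.043, -0.018, -0.01, 0, -0.69, 0])

```text
clock: 10.58
eef_pos: [0.5487, -0.1186, 0.2469]
tool_rot: [-0.17, 0.688, 0.173, 0.684]
ft_force: [0.2, -0.7, -1.0]
grip_width: 0.0078
```

```bash
cat > lev.py <<'E'
from h import *
import sys
tag=sys.argv[1]
o=bot.get_obs();print(o['eef_pos'].round(4),o['clock'],'tool x',Ro.from_quat(o['tool_rot']).as_matrix()[:,0].round(3))
def fit(q,h,w):
    s=np.ones(len(q),bool)
    for _ in range(12):
        cc=np.median(q[s],0) if _==0 else q[s].mean(0); n=np.linalg.svd(q[s]-q[s].mean(0),full_matrices=False)[2][2]; n*=np.sign(n[2]); s=abs((q-q[s].mean(0))@n)<w
    return n,q[s].mean(0),s
for cam in ('scene','top'):
    p,d=snap(cam,tag+cam);P=bot.camera_params(cam)
    h=cv2.cvtColor(p,cv2.COLOR_RGB2HSV);m=cv2.inRange(h,(100,150,30),(128,255,255));m=(m>0)&(d>0)
    ys,xs=np.where(m);q=np.array([pt(P,d,x,y) for x,y in zip(xs,ys)])
    s=(np.hypot(*(q[:,:2]-o['eef_pos'][:2]).T)<.2)&(abs(q[:,2]-o['eef_pos'][2])<.08)
    q=q[s]; n,c,ss=fit(q,0,.0035)
    print(cam,len(q),ss.sum(),'normal',n.round(3),'pt',c.round(4),'rect',cv2.minAreaRect((q[:,:2]*1000).astype(np.float32)),'z',np.percentile(q[:,2],[5,50,95]).round(3))
E
python3 lev.py a; python3 -c "
import cv2,numpy as np
a=cv2.imread('pics/ascene.png')[130:290,110:300];b=cv2.imread('pics/atop.png')[140:270,300:440]
cv2.imwrite('pics/a.png',np.hstack([cv2.resize(a,(400,400)),cv2.resize(b,(400,400))]))"
```

```text
[ 0.5487 -0.1186  0.2469] 10.5833 tool x [-0.006  0.003 -1.   ]
scene 852 440 normal [-0.085  0.018  0.996] pt [ 0.5983 -0.1784  0.2315] rect ((590.12548828125, -173.99761962890625), (109.03982543945312, 131.5285186767578), 73.18329620361328) z [0.226 0.233 0.238]
  return _methods._mean(a, axis=axis, dtype=dtype,
  ret = um.true_divide(
lev.py:8: RuntimeWarning: Mean of empty slice.
  cc=np.median(q[s],0) if _==0 else q[s].mean(0); n=np.linalg.svd(q[s]-q[s].mean(0),full_matrices=False)[2][2]; n*=np.sign(n[2]); s=abs((q-q[s].mean(0))@n)<w
Traceback (most recent call last):
  File "lev.py", line 15, in <module>
    q=q[s]; n,c,ss=fit(q,0,.0035)
                   ~~~^^^^^^^^^^^
  File "lev.py", line 8, in fit
    cc=np.median(q[s],0) if _==0 else q[s].mean(0); n=np.linalg.svd(q[s]-q[s].mean(0),full_matrices=False)[2][2]; n*=np.sign(n[2]); s=abs((q-q[s].mean(0))@n)<w
                                                      ~~~~~~~~~~~~~~~~~~~~~~~~~~~~~~~~~~~~~~~~~~~~~~~~~~~~~~~^^^
IndexError: index 2 is out of bounds for axis 0 with size 0
```

View pics/a.png

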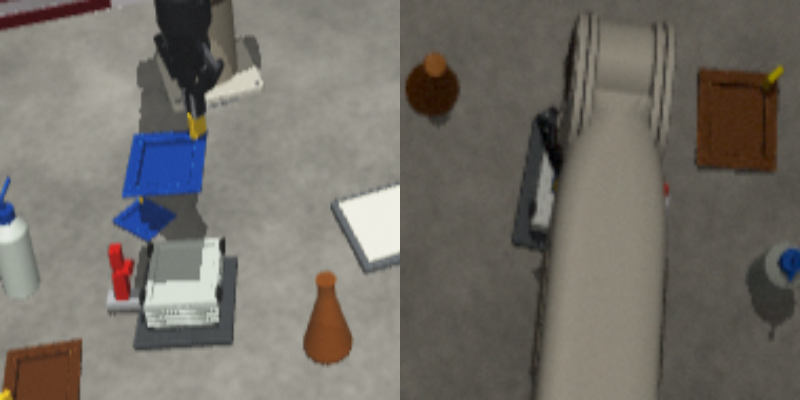

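The cover looks level and the view is clear. I'll refine the plate centre and work out the carry.

```bash
python3 - <<'E'
from h import *
for cam,f,near,lo in (('scene','scene0',(294,220),150),('top','top0',(272,220),100),('scene','scene0',(294,220),185)):
    z=np.load(f'pics/{f}.npz')['p'];P=bot.camera_params(cam);h=cv2.cvtColor(z,cv2.COLOR_RGB2HSV)
    m=cv2.inRange(h,(0,0,lo),(180,50,255));n,l,st,c=cv2.connectedComponentsWithStats(m);i=1+np.argmin(np.hypot(*(c[1:]-near).T)+(st[1:,4]<100)*1e4)
    cn=cv2.findContours((l==i).astype(np.uint8),0,2)[0][0][:,0]
    q=np.array([plane(P,u,v,.013)[:2] for u,v in cn])*1000
    print(cam,c[i],st[i],cv2.minAreaRect(q.astype(np.float32)))
    d=np.load(f'pics/{f}.npz')['d'];print('z',np.median([pt(P,d,x,y)[2] for y,x in np.argwhere(l==i)]))
R=down(np.radians(28))
print(rows([.53,.064,.22],R),rows([.510,.247,.20],R))
E
python3 - <<'E'
import cv2,numpy as np
a=cv2.imread('pics/scene0.png')[190:250,255:335];b=cv2.imread('pics/top0.png')[190:250,235:315]
cv2.imwrite('pics/pl.png',np.hstack([cv2.resize(a,(400,300),interpolation=0),cv2.resize(b,(400,300),interpolation=0)]))
E
```

```text
scene [293.7480663  218.51049724] [271 203  47  32 905] ((548.5733032226562, 190.09402465820312), (152.62921142578125, 128.15658569335938), 0.8175784945487976)
z 0.014048319957301714
top [270.929374   219.24638844] [ 253  199   37   41 1246] ((547.3192749023438, 189.3758544921875), (151.75457763671875, 129.04299926757812), 1.0214030742645264)
z 0.01290378932874503
scene [293.57607433 218.6329849 ] [271 204  47  31 861] ((549.5739135742188, 188.7991485595703), (147.4193572998047, 125.45637512207031), 1.2038872241973877)
z 0.014060620664224421
[ 0.108   0.6834  0.2763 -0.0017 -0.0081 -0.01  ] [ 0.1903  1.3671  0.5491 -0.0017 -0.0081 -0.01  ]
```

View pics/pl.png

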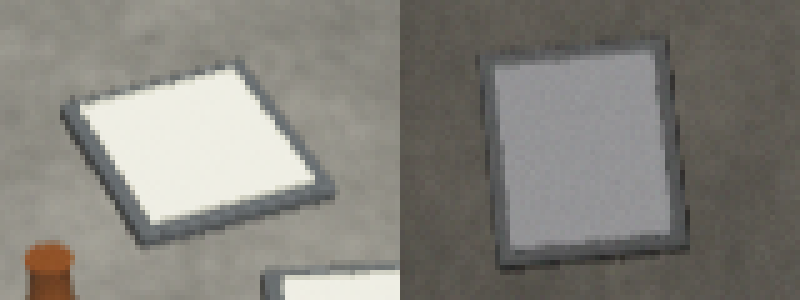

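Both views agree: the plate centre is (0.548,0.190) at z=0.013, with an inner panel of 152x129 mm. Now I'll carry the cover over.

Emit:
apply_moves(targets=[0.01, 0.04, 0.015, 0, 0, 0, 0, 0.02, 0.11, 0.045, 0, 0, 0, 0, 0.03, 0.2, 0.08, 0, 0, 0, 0, 0.04, 0.29, 0.117, 0, 0, 0, 0, 0.06, 0.38, 0.153, 0, 0, 0, 0, 0.07, 0.47, 0.19, 0, 0, 0, 0, 0.08, 0.56, 0.226, 0, 0, 0, 0, 0.1, 0.63, 0.255, 0, 0, 0, 0, 0.108, 0.67, 0.27, 0, 0, 0, 0, 0.108, 0.683, 0.276, 0, -0.008, -0.01, 0])

```text
clock: 11.52
eef_pos: [0.5293, 0.066, 0.2194]
tool_rot: [-0.172, 0.686, 0.172, 0.686]
ft_force: [-0.6, 0.0, -0.4]
grip_width: 0.0076
```

Emit:
apply_moves(targets=[0.01, 0.04, 0.015, 0, 0, 0, 0, 0.02, 0.11, 0.045, 0, 0, 0, 0, 0.03, 0.2, 0.08, 0, 0, 0, 0, 0.04, 0.29, 0.117, 0, 0, 0, 0, 0.06, 0.38, 0.153, 0, 0, 0, 0, 0.07, 0.47, 0.19, 0, 0, 0, 0, 0.08, 0.56, 0.226, 0, 0, 0, 0, 0.08, 0.63, 0.255, 0, 0, 0, 0, 0.08, 0.67, 0.27, 0, 0, 0, 0, 0.08, 0.683, 0.273, 0, 0, 0, 0, 0.08, 0.683, 0.273, 0, 0, 0, 0])

```text
clock: 12.43
eef_pos: [0.5099, 0.2475, 0.2004]
tool_rot: [-0.172, 0.686, 0.171, 0.687]
ft_force: [-0.6, 0.1, -0.9]
grip_width: 0.0075
```

```bash
cat > lev.py <<'E'
from h import *
import sys
tag=sys.argv[1]
o=bot.get_obs();e=np.array(o['eef_pos']);print(e.round(4),o['clock'],'tool x',Ro.from_quat(o['tool_rot']).as_matrix()[:,0].round(3),o['ft_force'].round(1))
for cam in ('scene','top'):
    p,d=snap(cam,tag+cam);P=bot.camera_params(cam)
    h=cv2.cvtColor(p,cv2.COLOR_RGB2HSV);m=(cv2.inRange(h,(100,130,25),(128,255,255))>0)&(d>0)
    ys,xs=np.where(m);q=np.array([pt(P,d,x,y) for x,y in zip(xs,ys)])
    s=(np.hypot(*(q[:,:2]-e[:2]).T)<.22)&(abs(q[:,2]-e[2])<.06); q=q[s]
    print(cam,len(q))
    if len(q)<150: continue
    (cx,cy),(w,hh),a=cv2.minAreaRect((q[:,:2]*1000).astype(np.float32)); print(' rect',cx,cy,w,hh,a)
    r=q[:,:2]-np.array([cx,cy])/1000; t=np.radians(a); u=r@[np.cos(t),np.sin(t)]; v=r@[-np.sin(t),np.cos(t)]
    ring=np.maximum(abs(u)/(w/2000),abs(v)/(hh/2000)); ring=(np.minimum(w/2000-abs(u),hh/2000-abs(v))<.012)&(np.minimum(w/2000-abs(u),hh/2000-abs(v))>.001)
    g=q[ring]; 
    for _ in range(5):
        A=np.c_[g[:,:2]-[cx/1000,cy/1000],np.ones(len(g))]; k=np.linalg.lstsq(A,g[:,2],rcond=None)[0]; res=g[:,2]-A@k; g=g[abs(res)<2.2*res.std()+1e-4]
    print(' flange slope deg x,y',np.degrees(k[:2]).round(2),'z centre',k[2].round(4),len(g),'std',res.std().round(4))
E
python3 lev.py b; python3 -c "
import cv2,numpy as np
a=cv2.imread('pics/bscene.png')[90:290,180:430];b=cv2.imread('pics/btop.png')[120:270,190:360]
cv2.imwrite('pics/b.png',np.hstack([cv2.resize(a,(400,400)),cv2.resize(b,(400,400))]))"
```

```text
[0.5099 0.2475 0.2004] 12.4333 tool x [ 0.002 -0.001 -1.   ] [-0.6  0.1 -0.9]
scene 643
 rect 549.2821655273438 191.91079711914062 108.3765869140625 135.08534240722656 72.82205963134766
 flange slope deg x,y [0.1  0.75] z centre 0.1903 185 std 0.0017
top 361
 rect 562.774658203125 178.27113342285156 92.20777893066406 90.20800018310547 72.53203582763672
 flange slope deg x,y [ 0.77 -0.24] z centre 0.1888 131 std 0.0045
```

View pics/b.png

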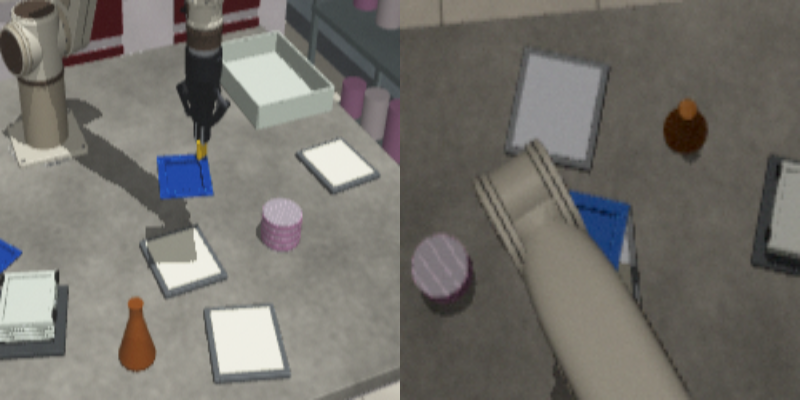

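The left panel shows the cover level above plate A, with its centre at about (0.549,0.192) against the plate's (0.548,0.190), slope under about 1°. I'll lower it to hand height, about 0.105 m above the plate.

Emit:
apply_moves(targets=[0.04, -0.004, -0.006, 0, 0, 0, 0, 0.1, -0.004, -0.006, 0, 0, 0, 0, 0.16, -0.004, -0.006, 0, 0, 0, 0, 0.22, -0.004, -0.006, 0, 0, 0, 0, 0.26, -0.004, -0.006, 0, 0, 0, 0, 0.28, -0.004, -0.006, 0, 0, 0, 0, 0.28, -0.004, -0.006, 0, 0, 0, 0, 0.28, -0.004, -0.006, 0, 0, 0, 0, 0.28, -0.004, -0.006, 0, 0, 0, 0])

```text
clock: 13.28
eef_pos: [0.5099, 0.2458, 0.1316]
tool_rot: [-0.171, 0.685, 0.171, 0.687]
ft_force: [-0.5, 0.5, -0.1]
grip_width: 0.0072
```

```bash
python3 lev.py c; python3 -c "
import cv2,numpy as np
a=cv2.imread('pics/cscene.png')[130:290,100:400];cv2.imwrite('pics/c.png',cv2.resize(a,(800,427)))"
python3 - <<'E'
from h import *
p,d,W=wsnap('w9')
m,c,st=blob(p,'blue',(280,300));ys,xs=np.where(m);q=np.array([wpt(W,d,x,y) for x,y in zip(xs,ys)]);print(c,st[4],np.percentile(q[:,2],[3,50,97]))
E
```

```text
[0.5099 0.2458 0.1316] 13.2833 tool x [ 0.003  0.    -1.   ] [-0.5  0.5 -0.1]
scene 644
 rect 552.0693359375 189.53225708007812 108.8499984741211 136.439208984375 72.65512084960938
 flange slope deg x,y [0.42 0.96] z centre 0.1215 187 std 0.0018
top 330
 rect 564.0985717773438 178.01608276367188 93.29559326171875 89.07005310058594 72.59392547607422
 flange slope deg x,y [-2.42  2.63] z centre 0.1216 109 std 0.0036
[277.88950617 340.22160494] 1620 [0.11094952 0.11206319 0.1992381 ]
```

View pics/c.png

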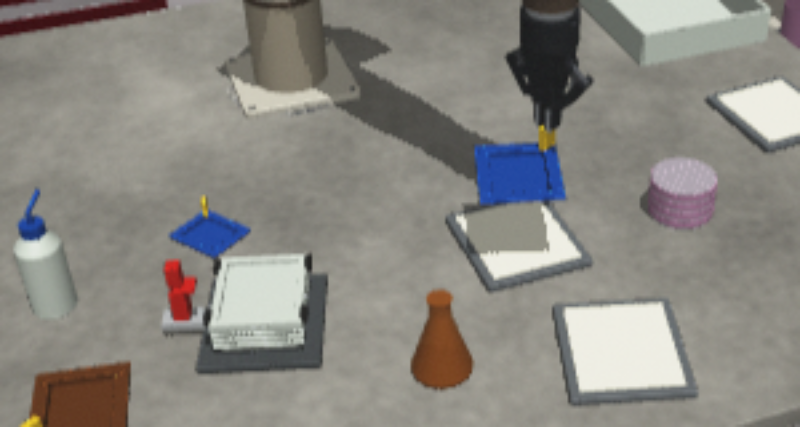

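View pics/w9.png

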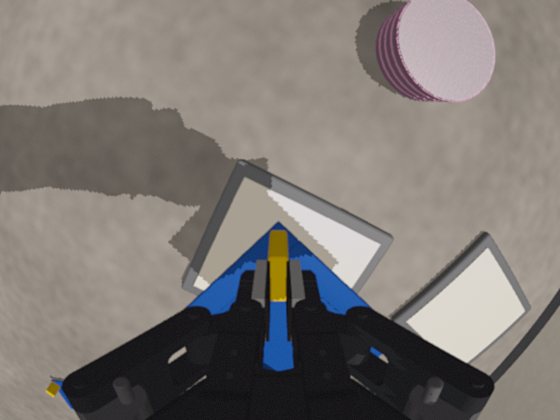

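The scene crop shows the cover level at (520,172) with its shadow on plate A; flask, bottle and dishes are unmoved. The wrist view shows the ear firmly pinched at (279,260). One last centre check, then I'll settle and hand in.

Emit:
apply_moves(targets=[0, 0, 0, 0, 0, 0, 0, 0, 0, 0, 0, 0, 0, 0, 0, 0, 0, 0, 0, 0, 0, 0, 0, 0, 0, 0, 0, 0, 0, 0, 0, 0, 0, 0, 0, 0, 0, 0, 0, 0, 0, 0])

```text
clock: 13.93
eef_pos: [0.5091, 0.2458, 0.1305]
tool_rot: [-0.172, 0.686, 0.171, 0.687]
ft_force: [0.6, -0.6, -0.9]
grip_width: 0.0075
```

Run:
```python
from h import *
S=bot.camera_params('scene')
s,d=snap('scene','fin');m,c,st=blob(s,'blue',(295,194));print(c,st)
print(rect(S,s,'blue',c,.121))
# initial bystander check
a=np.load('pics/scene0.npz')['p'].astype(int)
for n,(x0,y0,x1,y1) in dict(flask=(252,236,278,274),bottle=(104,198,130,250),dishes=(340,188,372,216)).items(): print(n,abs(a[y0:y1,x0:x1]-s[y0:y1,x0:x1].astype(int)).mean().round(2))
o=bot.get_obs();print(o['eef_pos'],np.abs(o['joint_vel']).max(),o['grip_width'],o['clock'])
```

```text
[293.6953125 194.8078125] [278 184  34  23 640]
((553.516357421875, 188.4750518798828), (108.78703308105469, 130.51039123535156), 73.62940216064453)
flask 1.24
bottle 1.11
dishes 1.11
[0.50908486 0.24578778 0.13050321] 0.0016980432850564116 0.007842905535182685 13.9833
```

```bash
python3 -c "
from workcell import bot
print(bot.job_done())"
```

```text
the job is handed in; nothing more can be done
None
```

I pulled the keeper out, peeled the blue cover off by its ear, and handed in the job at about 14 s. The gripper is still holding the cover, level and still, above the inspection plate nearest the base.

- **Keeper:** it moved about 30 mm and met its end stop, with no further motion and the force rising to about 12 N.
- **Peel:** I tilted the cover about 20° with the far corner still resting on the stack. The scene image confirmed this before I lifted it clear.
- **Last checks:**
  - **Height:** the flange is about 0.105 m above the plate, my reading of "a hand's height".
  - **Level:** the scene view shows a slope of about 1° or less, and the tool is vertical.
  - **Other objects:** the flask, bottle and dishes have not moved in the scene view.
- **Disagreements:**
  - **Centring:** arm position puts the cover about 1 mm from the plate centre, while the scene camera suggests about 5 mm in x. I left it there.
  - **Top camera:** the arm hid much of the cover, and its slope reading (about 2.5°) was noisy, so I did not use it.
  - **Grip width:** the gripper read 2–3 mm narrower than the true widths on both the knob and the ear, but both grasps held.

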